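# Pack the blue gel-casting kit into its carry tray

### The arm

A 6-joint arm with a two-finger parallel gripper is mounted at the origin on the work surface. World frame = base frame: x ahead of the robot, y to its left, z up, the work surface at z = 0. Lengths are in mm, angles in rad, forces in N, time in s.
With the tool pointing down it reaches from about 300 to 775 mm from the base axis. Payload 14.6 kg.
Tool frame: the origin (TCP) lies at the very end of the fingers, on their centre line; the grasp point (between the pads) lies 19 mm behind it; z points along the fingers, y is the line along which they close (so a half turn about z gives the same grasp; the last joint's range is limited). The gripper opens to 94 mm and grips with 3 to 60 N. Pads are 16 mm wide; open, the fingers measure 119 mm over their backs; the gripper's body (75 mm by 177 mm) begins 78 mm behind the grasp point.
Start: joints at [-1.369, 0.3, 1.521, -0, 1.321, -0.067], TCP at [146.059, -530.241, 205.446] pointing down, gripper open.
Joint ranges: [-3.03, 3.03], [-0.79, 2.21], [0.23, 2.52], [-1.04, 4.18], [0, 3.07], [-2.55, 2.55]. Speed limits (rad/s): [2.22, 2.22, 2.57, 3.14, 3.14, 3.14].

### API

Orientations are given as a unit quaternion [x, y, z, w].
In Python, from rig import sensors, viewer, sign_off gives the robot as it stands.
- The arm moves only by the tool step_arm, never from a script. Its arguments are lists of equal length, an entry for each row: "twist": the turn, a rotation vector about the world's x, y, z as a fraction of full scale, a list of three; "dp": the shift along the world's x, y, z as a fraction of full scale, a list of three; "claw": the opening, from 0 (shut) to 1 (fully open). A call has 1 to 8 rows; each row is the pose to reach, as a shift and turn from the pose commanded when the call began, turning the shorter way round; what a row does not reach only later rows make up. Full scale, the value 1, is 20 cm for a shift and 2 pi rad for a turn. A row lasts 1/8 s, in which the tool goes at most 62.5 mm and 10.7 degrees, less where a joint would pass 70% of its speed; a pose out of reach is approached as far as the arm can. A call with a number of a shift or a turn outside -1 to 1 is refused whole. A call with a gripper value outside its range is refused whole. The fingers move at their own pace and stop on an object; the grip force is fixed at half the most. Time passes only in rows, so rows that repeat a pose let the fingers close. It gives the time, the measured TCP pose, the force, the opening and the grip force at its end, in the units of the state.
- sensors.read_state(): the state, without advancing time (a new reading comes with each control period).
- viewer.capture(name): name is "scene" or "top" or "wrist"; returns a dict with "img" (420x560x3 uint8, blue, green, red), "K" (3x3 intrinsics, pixels), "k1" (the pictures are not rectified: a ray, as slopes to the right and down, at radius r is drawn at 1 + k1 r^2 times it, then the intrinsics apply), "R" (3x3) and "t" (3): a world point X has camera coordinates R X + t; the wrist camera has in their place "T_tool_cam" (4x4, takes a point from camera to tool coordinates, whose origin is the TCP and whose axes are the flange's). Camera axes: x right, y down, z forward; pixel columns grow to the right and rows downward; lengths in mm; the calibration is good to about 2 mm. A picture is of the moment at which its call begins: read the wrist's pose just before it. There is no depth.
- sign_off(): hands the job in; it is judged then, once.
The state is a dict: "time_s": time; "joints": joint angles; "qd": joint speeds; "tau": joint torques, N m; "eef_pos": TCP position; "ee_rot": TCP orientation; "ft_force": force on the tool from outside, world axes, zero at the start; "moment": the same for the moment, N m; "finger_gap": finger opening in mm; "finger_force": force on a finger pad.
Only numpy, scipy, OpenCV 4.12 (cv2) and the standard library are available. Lean on these libraries where they do the work, as an engineer would, in place of code of your own. Each camera call takes 0.05 s, during which the arm holds its last target. There are 200 camera calls.

### The job

The practical is over: pack the blue mini-gel casting kit back into its white foam-lined carry tray. Lay the blue gel tray and the blue comb flat in the cut-outs made for them, and stand one blue end gate upright in each of the two narrow slots. Leave the orange comb and the orange gate, which belong to another kit, where they lie.

Things in the scene. Friction and masses are not known exactly. Their poses are not given: they have to be found in the camera images.
- gel_tray: blue gel-casting tray, right way up: a channel 80 mm long (x), 60 mm wide over its two side walls (y) and 24 mm tall, floor and walls 4 mm thick, ends open. Origin: middle of the underside; x along the channel, z up. Can be gripped across its width.
- comb: Blue well-forming comb lying flat: a spine 76 mm long (x), 12 mm wide (y) and 18 mm tall with six wide teeth in one flat row, 2 mm thick, on the table on its -y side. Overall 76 x 30 mm. Origin: middle of the 76 x 30 outline, on the underside; the spine's centre line lies at y = +9 mm from it, the teeth reach to y = -15 mm. x along the spine, z up.
- gate_a: Blue end gate: a bar 62 mm long (x), 12 mm thick (y) and 26 mm tall (z) standing on its long edge, with a thin black rubber gasket on both faces and a white strip on top. Origin: middle of the underside. The two blue gates are alike; either may go in either slot.
- gate_b: The second blue end gate: a bar 62 mm long (x), 12 mm thick (y) and 26 mm tall (z) standing on its long edge, with a thin black rubber gasket on both faces and a white strip on top. Origin: middle of the underside. Same as gate_a.
- other_comb: Orange well-forming comb lying flat: a spine 76 mm long (x), 12 mm wide (y) and 18 mm tall with ten narrow teeth in one flat row, 2 mm thick, on the table on its -y side. Overall 76 x 30 mm. Origin: middle of the 76 x 30 outline, on the underside; the spine's centre line lies at y = +9 mm from it, the teeth reach to y = -15 mm. x along the spine, z up. Belongs to another kit: leave it.
- other_gate: Orange end gate: a bar 62 mm long (x), 12 mm thick (y) and 26 mm tall (z) standing on its long edge, with a thin black rubber gasket on both faces and a white strip on top. Origin: middle of the underside. Belongs to another kit: leave it.
- bay_tray: Gel tray's place: grey foam insert, 112 (x) x 102 (y) mm, 9 thick, fixed in the white carry tray (rim level with its top, 12 mm over the table); the three sit 104 mm apart along y, order varies. Origin: middle of its underside, 3 mm over the table; cut-out floor (pale) 3 mm, foam top 9 mm above the origin. One large cut-out, 98 (x) x 82 (y) mm, centred; tray lengthwise along x.
- bay_comb: Comb's place: grey foam insert, 112 (x) x 102 (y) mm, 9 thick, fixed in the white carry tray (rim level with its top, 12 mm over the table); the three sit 104 mm apart along y, order varies. Origin: middle of its underside, 3 mm over the table; cut-out floor (pale) 3 mm, foam top 9 mm above the origin. One cut-out, 94 (x) x 46 (y) mm, centred; comb lengthwise along x, teeth to either side.
- bay_gates: Gates' place: grey foam insert, 112 (x) x 102 (y) mm, 9 thick, fixed in the white carry tray (rim level with its top, 12 mm over the table); the three sit 104 mm apart along y, order varies. Origin: middle of its underside, 3 mm over the table; cut-out floor (pale) 3 mm, foam top 9 mm above the origin. Two slots, each 82 (x) x 32 (y) mm, centred at y = +25 and -25 mm; a gate along each.

How it is judged (in metres and radians):
At the end, for the whole second after the job is handed in: The blue gel tray and comb lie level on the floor of their own cut-outs (within 2.5 mm and 0.08 rad), a blue gate stands upright on the floor of each of the two slots, all four are released and at rest, and the orange comb and gate are within 25 mm of where they started (x of gel_tray in the frame of bay_tray between -0.013 and 0.013 m and y of gel_tray in the frame of bay_tray between -0.015 and 0.015 m and z of gel_tray in the frame of bay_tray between 0.001 and 0.0055 m and angle between each of gel_tray, comb's own z axis and vertical below 0.08 rad and angle between the x axis of gel_tray and the x axis of bay_tray, either way round below 0.4 rad and x of comb in the frame of bay_comb between -0.013 and 0.013 m and y of comb in the frame of bay_comb between -0.012 and 0.012 m and z of comb in the frame of bay_comb between 0.001 and 0.0055 m and angle between the x axis of comb and the x axis of bay_comb, either way round below 0.35 rad and (((x of gate_a in the frame of bay_gates between -0.013 and 0.013 m and y of gate_a in the frame of bay_gates between 0.011 and 0.039 m and z of gate_a in the frame of bay_gates between 0.001 and 0.0055 m and angle between gate_a's own z axis and vertical below 0.08 rad and angle between the x axis of gate_a and the x axis of bay_gates, either way round below 0.45 rad) and (x of gate_b in the frame of bay_gates between -0.013 and 0.013 m and y of gate_b in the frame of bay_gates between -0.039 and -0.011 m and z of gate_b in the frame of bay_gates between 0.001 and 0.0055 m and angle between gate_b's own z axis and vertical below 0.08 rad and angle between the x axis of gate_b and the x axis of bay_gates, either way round below 0.45 rad)) or ((x of gate_a in the frame of bay_gates between -0.013 and 0.013 m and y of gate_a in the frame of bay_gates between -0.039 and -0.011 m and z of gate_a in the frame of bay_gates between 0.001 and 0.0055 m and angle between gate_a's own z axis and vertical below 0.08 rad and angle between the x axis of gate_a and the x axis of bay_gates, either way round below 0.45 rad) and (x of gate_b in the frame of bay_gates between -0.013 and 0.013 m and y of gate_b in the frame of bay_gates between 0.011 and 0.039 m and z of gate_b in the frame of bay_gates between 0.001 and 0.0055 m and angle between gate_b's own z axis and vertical below 0.08 rad and angle between the x axis of gate_b and the x axis of bay_gates, either way round below 0.45 rad))) and linear speed of each of gel_tray, comb, gate_a, gate_b below 0.02 m/s and angular speed of each of gel_tray, comb, gate_a, gate_b below 0.2 rad/s and contact force between each of gel_tray, comb, gate_a, gate_b and the fingers below 0.05 N and distance of each of other_comb, other_gate from where it was at the start of the episode below 0.025 m); the robot touches nothing.
It fails at once if the orange comb is moved by more than 25 mm (distance of other_comb from where it was at the start of the episode above 0.025 m).
It fails at once if the orange gate is moved by more than 25 mm (distance of other_gate from where it was at the start of the episode above 0.025 m).
It also fails if it takes over 106 s, if anything falls off the work surface, if the arm or the gripper's body presses on something with over 40 N, if the wrist force passes 120 N, or if a joint passes its speed limit or range.

## Working session

There is one attempt and no reset: what is moved stays moved. The work goes in short steps, Python scripts to look and compute and a tool call to move; the robot and the scene stay as the last step left them, time stands still between calls to the robot, and variables do not carry over. Pictures are saved under pics/ and viewed, at most 14 in all, crops included, and the job is handed in when it is done.

Besides the shell and the picture viewer there is one more tool, called after "Call:" as name(argument=value, ...) on one line, values as JSON. step_arm: Moves the arm, as the interface text tells. Shift numbers are shares of 20 cm and turn numbers shares of 2 pi rad, none past 1 either way. Its arguments: {"type":"object","properties":{"twist":{"type":"array"},"dp":{"type":"array"},"claw":{"type":"array"}},"required":["twist","dp","claw"]}

```bash
mkdir -p pics; python3 - <<'E'
from rig import sensors, viewer
import cv2
s=sensors.read_state(); print(s)
for n in ("top","scene"):
    c=viewer.capture(n); cv2.imwrite(f"pics/{n}0.png",c["img"]); print(n,c["K"],c["k1"],c["R"],c["t"])
E
```

```text
{'time_s': 0.0, 'joints': array([-1.36858673e+00,  3.00446743e-01,  1.52158427e+00, -7.03080776e-06,
        1.32069706e+00, -6.65776122e-02]), 'qd': array([-0.00055638,  0.00044809, -0.00011586,  0.00106035,  0.00164647,
        0.00054775]), 'tau': array([-3.67568151e-03, -5.31814563e+01, -3.52741063e+01,  7.06866989e-02,
        2.43681466e-02, -1.27103090e-04]), 'eef_pos': array([ 146.01354883, -529.99086994,  204.89834129]), 'ee_rot': array([ 9.90982487e-01,  1.33990251e-01, -4.18679532e-05, -5.66173243e-04]), 'ft_force': array([ 0.64193745, -1.06345361, -0.29414736]), 'moment': array([-0.04075745, -0.00420172, -0.01123059]), 'finger_force': 0.0, 'finger_gap': 94.00954511929677}
top [[396.63962685   0.         279.68190485]
 [  0.         396.63962685 208.20802348]
 [  0.           0.           1.        ]] 0.027425690690811744 [[-0.00311398 -0.9998606  -0.01640404]
 [-0.9882088   0.00558803 -0.15301027]
 [ 0.15308061  0.01573414 -0.98808844]] [ 34.22898271 525.21325223 915.1260611 ]
scene [[400.1289558    0.         271.20477432]
 [  0.         400.1289558  211.62667765]
 [  0.           0.           1.        ]] -0.02818911529261397 [[-0.55833084  0.82955998 -0.00984393]
 [ 0.48933484  0.31971599 -0.81137729]
 [-0.66993887 -0.45783395 -0.5844399 ]] [ 269.84472184 -246.34633162 1223.58111085]
```

View pics/top0.png

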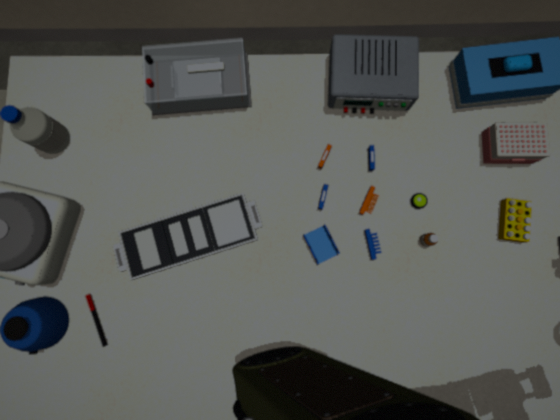

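View pics/scene0.png

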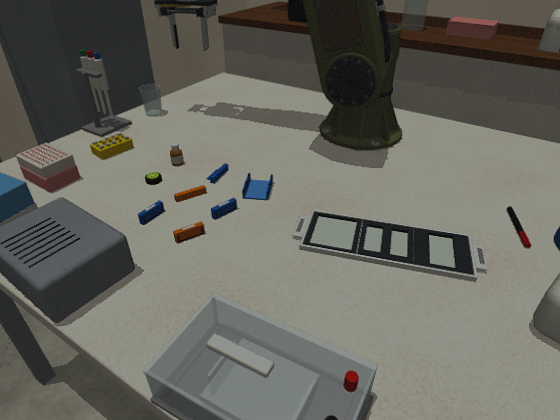

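The top view shows the blue gates at (371,158) and (323,196), the gel tray at (321,244) and the blue comb at (372,244). The orange gate is at (325,156) and the orange comb at (369,200). In the carry tray, the comb bay is at (147,250), the gate slots at (178,238) and (198,232), and the gel-tray bay at (231,221).

```bash
cat > h.py <<'E'
import numpy as np, cv2
from rig import sensors, viewer
from scipy.spatial.transform import Rotation as Ro
def cam(name):
    s=sensors.read_state(); c=viewer.capture(name)
    if name=="wrist":
        T=np.eye(4); T[:3,:3]=Ro.from_quat(s["ee_rot"]).as_matrix(); T[:3,3]=s["eef_pos"]
        W=np.linalg.inv(T@np.array(c["T_tool_cam"])); c["R"],c["t"]=W[:3,:3],W[:3,3]
    c["R"],c["t"]=np.array(c["R"]),np.array(c["t"]); return c
def dist(c): return np.array([c["k1"],0,0,0,0.])
def px2w(c,p,z):
    u=cv2.undistortPoints(np.float64(p).reshape(-1,1,2),c["K"],dist(c)).reshape(-1,2)
    d=np.c_[u,np.ones(len(u))]@c["R"]; C=-c["R"].T@c["t"]
    return (C+d*((z-C[2])/d[:,2])[:,None])[:,:2]
def w2px(c,X): return cv2.projectPoints(np.float64(X).reshape(-1,1,3),cv2.Rodrigues(c["R"])[0],c["t"],c["K"],dist(c))[0].reshape(-1,2)
def rect(c,cnt,z):
    r=cv2.minAreaRect(px2w(c,cnt.reshape(-1,2),z).astype(np.float32)); (x,y),(w,h),a=r
    if w<h: w,h,a=h,w,a+90
    a=(a+90)%180-90
    return np.round([x,y,w,h,a],1)
E
python3 - <<'E'
from h import *
c=cam("top"); print("C",-c["R"].T@c["t"])
hsv=cv2.cvtColor(c["img"],cv2.COLOR_BGR2HSV)
for n,lo,hi,z in (("blue",(100,110,40),(125,255,255),13),("orange",(5,120,60),(20,255,255),13)):
    m=cv2.inRange(hsv,lo,hi)
    for k in cv2.findContours(m,0,1)[0]:
        a=cv2.contourArea(k); x,y,w,h=cv2.boundingRect(k)
        if a>20 and 290<x<400 and 130<y<280: print(n,a,(x,y),rect(c,k,z))
g=cv2.cvtColor(c["img"],cv2.COLOR_BGR2GRAY)
m=(g[190:285,115:265]>90).astype(np.uint8)
for k in cv2.findContours(m,cv2.RETR_CCOMP,1)[0]:
    if cv2.contourArea(k)>150: k=k+np.int32([115,190]); print("pale",cv2.contourArea(k),cv2.boundingRect(k)[:2],rect(c,k,6))
w=cam("wrist"); cv2.imwrite("pics/w0.png",w["img"]); print(w["K"],w["T_tool_cam"])
print(px2w(w,[[0,0],[559,0],[559,419],[0,419],[280,210]],0))
E
```

```text
C [379.03888969  16.89057985 985.14999858]
blue 180.0 (365, 229) [ 441.7 -193.5   73.7   25.1   10.9]
blue 718.0 (304, 225) [440.9 -68.   75.9  59.1  26.1]
blue 24.0 (319, 200) [539.6 -70.1  20.1   9.9  -1.1]
blue 61.0 (369, 145) [ 658.8 -199.1   62.5   12.5   -2.1]
orange 226.5 (360, 186) [ 546.6 -190.    74.9   27.2  -24.5]
orange 22.0 (319, 160) [644.5 -72.8  19.7  10.1 -26.8]
pale 589.5 (135, 229) [432.8 359.8  91.1  42.4  16.9]
pale 336.0 (169, 222) [456.5 284.5  78.8  29.   17.6]
pale 334.5 (188, 216) [471.4 236.9  78.8  29.3  17.3]
pale 1154.5 (208, 201) [495.3 161.   95.6  80.   17.5]
pale 14006.0 (115, 190) [462.1 259.4 377.8 232.9  89.7]
pale 6161.0 (119, 194) [464.3 262.  321.6 121.1 -72.5]
[[365.4198373    0.         279.84306713]
 [  0.         365.4198373  200.36242097]
 [  0.           0.           1.        ]] [[-3.40265392e-04 -9.65398206e-01 -2.60779960e-01  7.55073222e+01]
 [ 9.99999839e-01 -2.10194506e-04 -5.26665996e-04  1.70757836e-02]
 [ 4.53627893e-04 -2.60780098e-01  9.65398123e-01 -1.78261466e+02]
 [ 0.00000000e+00  0.00000000e+00  0.00000000e+00  1.00000000e+00]]
[[ 242.70098574 -217.37058315]
 [ 388.2856301  -747.41530935]
 [ -78.62495734 -987.99674393]
 [-283.13605253 -249.05815814]
 [ 108.40257923 -540.18881042]]
```

Call:
step_arm(twist=[[0,0,-0.043],[0,0,-0.043],[0,0,-0.043],[0,0,-0.043],[0,0,-0.043],[0,0,-0.043]], dp=[[1,1,0],[1,1,0],[1,1,0],[1,1,0],[1,1,0],[1,1,0]], claw=[1,1,1,1,1,1])

```text
time_s: 0.95
eef_pos: [347.3, -328.8, 205.5]
ee_rot: [1.0, 0.001, 0.0, -0.0]
ft_force: [-0.2, 0.1, -0.9]
finger_gap: 94.0
finger_force: 0.0
```

Call:
step_arm(twist=[[0,0,0],[0,0,0],[0,0,0],[0,0,0],[0,0,0],[0,0,0],[0,0,0]], dp=[[1,1,-0.27],[1,1,-0.27],[1,1,-0.27],[1,1,-0.27],[1,1,-0.27],[1,1,-0.27],[1,1,-0.27]], claw=[1,1,1,1,1,1,1])

```text
time_s: 1.82
eef_pos: [545.6, -131.2, 151.4]
ee_rot: [1.0, -0.001, -0.0, 0.0]
ft_force: [-0.4, -0.2, 0.2]
finger_gap: 94.2
finger_force: 0.0
```

```bash
python3 - <<'E'
from h import *
w=cam("wrist"); cv2.imwrite("pics/w1.png",w["img"]); s=sensors.read_state()
print(s["time_s"],s["eef_pos"],s["ee_rot"],s["joints"])
np.savez("w1.npz",**w)
E
```

```text
1.875 [ 545.50205819 -131.467187    151.61907697] [ 9.99999100e-01 -1.33874233e-03 -2.31860739e-06  9.35872452e-05] [-3.01678266e-01  3.72978953e-01  1.55302470e+00 -1.92167287e-04
  1.21553806e+00  1.27186238e+00]
```

View pics/w1.png

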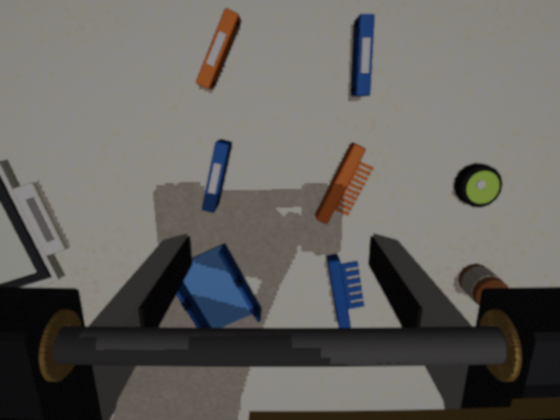

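The wrist view has image up as +x. It shows gate A at (363,55), gate B at (217,176), the gel tray at (220,288) and the blue comb at (345,290). The orange gate is at (218,48) and the orange comb at (343,183).

```bash
python3 - <<'E'
from h import *
w=dict(np.load("w1.npz")); w["k1"]=float(w["k1"])
hsv=cv2.cvtColor(w["img"],cv2.COLOR_BGR2HSV); g=w["img"].min(2)
for n,(u,v) in dict(A=(365,55),B=(215,178),O=(217,48)).items():
    sub=(g[v-28:v+28,u-16:u+16]>(165 if g[v,u]>190 else g[v,u]-25)).astype(np.uint8)
    k,l,st,ce=cv2.connectedComponentsWithStats(sub); i=l[28,16]
    ys,xs=np.where(l==i); p=px2w(w,np.c_[xs+u-16,ys+v-28],26); print(n,g[v,u],i,rect(w,np.c_[xs+u-16,ys+v-28],26))
m=cv2.inRange(hsv,(100,110,40),(125,255,255))
for k in cv2.findContours(m,0,1)[0]:
    if cv2.contourArea(k)>200: print("blue",cv2.boundingRect(k),rect(w,k,26), rect(w,k,13))
E
```

```text
A 136 3 [ 6.568e+02 -1.984e+02  2.530e+01  5.300e+00  2.000e-01]
B 137 3 [558.7 -75.3  25.4   5.3 -13.9]
O 136 2 [661.9 -81.4  25.    5.5 -25.5]
blue (328, 258, 35, 71) [ 449.5 -193.3   74.9   26.    10.6] [ 442.2 -195.9   78.1   27.1   10.6]
blue (175, 245, 85, 84) [447.8 -69.7  82.6  64.9  25.4] [440.4 -67.   86.1  67.7  25.4]
blue (203, 141, 28, 71) [560.1 -77.1  62.1  12.3 -14.5] [557.5 -74.8  64.8  12.8 -14.5]
blue (354, 15, 20, 81) [ 6.563e+02 -1.971e+02  5.970e+01  1.200e+01 -4.000e-01] [ 6.578e+02 -1.999e+02  6.220e+01  1.260e+01 -4.000e-01]
```

Call:
step_arm(twist=[[0,0,0],[0,0,0],[0,0,0],[0,0,0],[0,0,0],[0,0,0],[0,0,0],[0,0,0]], dp=[[0.555,-0.34,-0.45],[0.555,-0.34,-0.45],[0.555,-0.34,-0.45],[0.555,-0.34,-0.45],[0.555,-0.34,-0.6],[0.555,-0.34,-0.715],[0.555,-0.34,-0.715],[0.555,-0.34,-0.715]], claw=[0.5,0.5,0.5,0.5,0.5,0.5,0.5,0.5])

```text
time_s: 2.88
eef_pos: [657.5, -198.5, 9.9]
ee_rot: [1.0, -0.001, 0.001, 0.0]
ft_force: [0.2, 0.4, 0.3]
finger_gap: 47.1
finger_force: 0.0
```

Call:
step_arm(twist=[[0,0,0],[0,0,0],[0,0,0],[0,0,0],[0,0,0],[0,0,0]], dp=[[0,0,0],[0,0,0],[0,0,0],[0,0,0],[0,0,0],[0,0,0]], claw=[0,0,0,0,0,0])

```text
time_s: 3.62
eef_pos: [657.1, -198.3, 8.6]
ee_rot: [1.0, -0.001, 0.0, 0.0]
ft_force: [0.2, 0.3, 1.7]
finger_gap: 12.0
finger_force: 30.0
```

Call:
step_arm(twist=[[0,0,0],[0,0,0],[0,0,0],[0,0,0],[0,0,0],[0,0,0],[0,0,0]], dp=[[0,0,0.15],[0,0,0.4],[-0.1,0.2,0.7],[-0.4,0.8,0.7],[-0.4,0.8,0.7],[-0.4,0.8,0.7],[-0.4,0.8,0.7]], claw=[0,0,0,0,0,0,0])

```text
time_s: 4.5
eef_pos: [577.2, -37.9, 148.8]
ee_rot: [1.0, -0.0, 0.0, 0.0]
ft_force: [0.4, -1.0, -0.4]
finger_gap: 11.8
finger_force: 30.0
```

Call:
step_arm(twist=[[0,0,0.048],[0,0,0.048],[0,0,0.048],[0,0,0.048],[0,0,0.048]], dp=[[-0.53,1,0],[-0.53,1,0],[-0.53,1,0],[-0.53,1,0],[-0.53,1,0]], claw=[0,0,0,0,0])

```text
time_s: 5.12
eef_pos: [471.3, 162.5, 148.3]
ee_rot: [0.989, 0.15, -0.0, 0.0]
ft_force: [-0.2, 0.4, -0.8]
finger_gap: 11.9
finger_force: 30.0
```

Call:
step_arm(twist=[[0,0,0],[0,0,0],[0,0,0],[0,0,0]], dp=[[0,0.375,0],[0,0.375,0],[0,0.375,0],[0,0.375,0]], claw=[0,0,0,0])

```text
time_s: 5.62
eef_pos: [471.6, 235.2, 148.2]
ee_rot: [0.989, 0.149, -0.0, 0.0]
ft_force: [-0.6, 1.1, -0.2]
finger_gap: 11.7
finger_force: 30.0
```

```bash
python3 - <<'E'
from h import *
w=cam("wrist"); s=sensors.read_state()
print(s["time_s"],s["eef_pos"],s["ee_rot"],s["joints"],s["finger_gap"])
np.savez("w2.npz",**w); g=cv2.cvtColor(w["img"],cv2.COLOR_BGR2GRAY)
im=w["img"].copy()
for (x,y),(L,W) in (((432.8,359.8),(94,46)),((456.5,284.5),(82,32)),((471.4,236.9),(82,32)),((495.3,161),(98,82))):
    b=cv2.boxPoints(((x,y),(L,W),17.3)); p=w2px(w,np.c_[b,np.full(4,12)])
    cv2.polylines(im,[p.astype(np.int32)],1,(0,0,255))
cv2.imwrite("pics/w2.png",im)
E
```

```text
5.675 [471.55375752 235.34486194 148.37341555] [ 9.88880370e-01  1.48713135e-01 -8.53852354e-05  9.69588292e-05] [ 3.93487004e-01  3.03891755e-01  1.65437402e+00 -1.58616950e-04
  1.18353947e+00  1.66580963e+00] 11.583753479092296
```

View pics/w2.png

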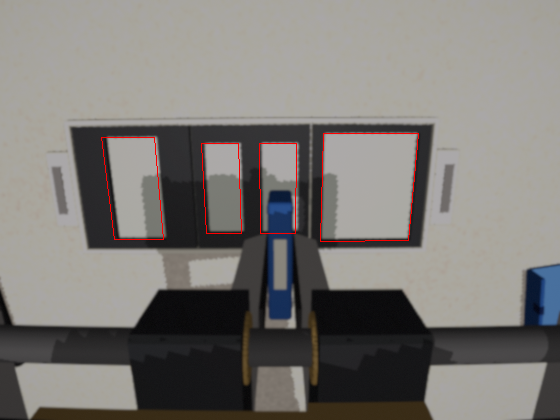

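The overlay of measured bays matches the image within about 2 px, and the gate is held straight over the right-hand slot.

Call:
step_arm(twist=[[0,0,0],[0,0,0],[0,0,0],[0,0,0],[0,0,0],[0,0,0]], dp=[[0,0,-0.3],[0,0,-0.5],[0,0,-0.6],[0,0,-0.665],[0,0,-0.665],[0,0,-0.667]], claw=[0,0,0,0,0,0])

```text
time_s: 6.42
eef_pos: [471.5, 236.6, 15.6]
ee_rot: [0.989, 0.149, 0.0, -0.0]
ft_force: [0.2, 0.4, -0.1]
finger_gap: 11.7
finger_force: 30.0
```

Call:
step_arm(twist=[[0,0,0],[0,0,0],[0,0,0],[0,0,0],[0,0,0],[0,0,0],[0,0,0],[0,0,0]], dp=[[0,0,0],[0,0,0],[0,0,0],[0,0,0],[0,0,0.2],[0,0,0.4],[0,0,0.6],[0,0,0.6]], claw=[0.3,0.3,0.3,0.3,0.3,0.3,0.3,0.3])

```text
time_s: 7.42
eef_pos: [472.2, 237.3, 137.8]
ee_rot: [0.989, 0.15, 0.003, -0.001]
ft_force: [-0.3, 1.0, -0.5]
finger_gap: 28.0
finger_force: 0.0
```

Call:
step_arm(twist=[[0,0,-0.087],[0,0,-0.087],[0,0,-0.087],[0,0,-0.087],[0,0,-0.087]], dp=[[0.22,-1,0],[0.22,-1,0],[0.22,-1,0],[0.22,-1,0],[0.22,-1,0]], claw=[0.5,0.5,0.5,0.5,0.5])

```text
time_s: 8.05
eef_pos: [514.8, 36.4, 134.2]
ee_rot: [0.992, -0.123, -0.001, 0.0]
ft_force: [-0.8, -0.2, -0.1]
finger_gap: 47.1
finger_force: 0.0
```

Call:
step_arm(twist=[[0,0,0],[0,0,0],[0,0,0],[0,0,0],[0,0,0],[0,0,0],[0,0,0]], dp=[[0.22,-0.56,-0.3],[0.22,-0.56,-0.3],[0.22,-0.56,-0.3],[0.22,-0.56,-0.5],[0.22,-0.56,-0.633],[0.22,-0.56,-0.633],[0.22,-0.56,-0.633]], claw=[0.5,0.5,0.5,0.5,0.5,0.5,0.5])

```text
time_s: 8.93
eef_pos: [559.8, -74.2, 9.8]
ee_rot: [0.993, -0.122, 0.001, -0.0]
ft_force: [0.9, 0.6, -0.1]
finger_gap: 46.8
finger_force: 0.0
```

Call:
step_arm(twist=[[0,0,0],[0,0,0],[0,0,0],[0,0,0],[0,0,0],[0,0,0],[0,0,0]], dp=[[0,0,0],[0,0,0],[0,0,0],[0,0,0],[0,0,0.15],[0,0,0.4],[0,0,0.6]], claw=[0,0,0,0,0,0,0])

```text
time_s: 9.8
eef_pos: [559.1, -75.3, 130.3]
ee_rot: [0.992, -0.123, 0.0, 0.0]
ft_force: [0.4, -0.3, -0.6]
finger_gap: 11.8
finger_force: 30.0
```

Call:
step_arm(twist=[[0,0,0.087],[0,0,0.087],[0,0,0.087],[0,0,0.087],[0,0,0.087]], dp=[[-0.25,1,0],[-0.25,1,0],[-0.25,1,0],[-0.25,1,0],[-0.25,1,0]], claw=[0,0,0,0,0])

```text
time_s: 10.42
eef_pos: [509.0, 125.3, 128.5]
ee_rot: [0.989, 0.15, 0.0, 0.0]
ft_force: [-0.1, 0.1, -0.2]
finger_gap: 12.0
finger_force: 30.0
```

Call:
step_arm(twist=[[0,0,0],[0,0,0],[0,0,0],[0,0,0],[0,0,0],[0,0,0],[0,0,0],[0,0,0]], dp=[[-0.26,0.8,0],[-0.26,0.8,0],[-0.26,0.8,0],[-0.26,0.8,0],[-0.26,0.8,-0.3],[-0.26,0.8,-0.5],[-0.26,0.8,-0.565],[-0.26,0.8,-0.567]], claw=[0,0,0,0,0,0,0,0])

```text
time_s: 11.42
eef_pos: [458.2, 283.6, 15.4]
ee_rot: [0.989, 0.148, 0.0, 0.0]
ft_force: [0.7, -1.4, 0.0]
finger_gap: 11.6
finger_force: 30.0
```

Call:
step_arm(twist=[[0,0,0],[0,0,0],[0,0,0],[0,0,0],[0,0,0],[0,0,0],[0,0,0],[0,0,0]], dp=[[0,0,0],[0,0,0],[0,0,0],[0,0,0],[0,0,0],[0,0,0.2],[0,0,0.4],[0,0,0.6]], claw=[0,0.3,0.3,0.3,0.3,0.3,0.3,0.3])

```text
time_s: 12.42
eef_pos: [456.9, 284.7, 136.3]
ee_rot: [0.989, 0.15, -0.0, 0.0]
ft_force: [-0.0, -0.1, -0.2]
finger_gap: 28.2
finger_force: 0.0
```

Call:
step_arm(twist=[[0,0,-0.018],[0,0,-0.018],[0,0,-0.018],[0,0,-0.018],[0,0,-0.018]], dp=[[0,-1,0],[0,-1,0],[0,-1,0],[0,-1,0],[0,-1,0]], claw=[0.5,0.5,0.5,0.5,0.5])

```text
time_s: 13.05
eef_pos: [457.2, 84.6, 135.2]
ee_rot: [0.996, 0.093, 0.0, -0.0]
ft_force: [-0.5, -0.3, 0.4]
finger_gap: 46.8
finger_force: 0.0
```

Call:
step_arm(twist=[[0,0,0],[0,0,0],[0,0,0],[0,0,0],[0,0,0]], dp=[[0,-1,0],[0,-1,0],[0,-1,0],[0,-1,0],[0,-1,0]], claw=[0.5,0.5,0.5,0.5,0.5])

```text
time_s: 13.68
eef_pos: [457.4, -114.4, 134.9]
ee_rot: [0.996, 0.093, -0.0, -0.0]
ft_force: [0.2, 0.6, -0.5]
finger_gap: 47.0
finger_force: 0.0
```

Call:
step_arm(twist=[[0,0,0],[0,0,0],[0,0,0],[0,0,0]], dp=[[-0.085,-0.35,0],[-0.085,-0.35,0],[-0.085,-0.35,0],[-0.085,-0.35,0]], claw=[0.5,0.5,0.5,0.5])

```text
time_s: 14.18
eef_pos: [440.5, -183.6, 135.0]
ee_rot: [0.996, 0.094, -0.0, -0.0]
ft_force: [0.8, 0.3, 0.7]
finger_gap: 47.1
finger_force: 0.0
```

```bash
python3 - <<'E'
from h import *
w=cam("wrist"); np.savez("w3.npz",**w)
t=cam("top"); cv2.imwrite("pics/t3.png",cv2.resize(t["img"][180:290,110:400],None,fx=2.7,fy=2.7,interpolation=cv2.INTER_CUBIC))
im=w["img"].copy()
c,s_=np.cos(np.radians(10.8)),np.sin(np.radians(10.8))
b=cv2.boxPoints(((440,-185),(76,12),10.8)); cv2.polylines(im,[w2px(w,np.c_[b,np.full(4,18)]).astype(np.int32)],1,(0,0,255))
b=cv2.boxPoints(((440.9,-68),(80,60),26)); cv2.polylines(im,[w2px(w,np.c_[b,np.full(4,24)]).astype(np.int32)],1,(0,0,255))
cv2.imwrite("pics/w3.png",im)
E
```

```text
(no output)
```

View pics/w3.png

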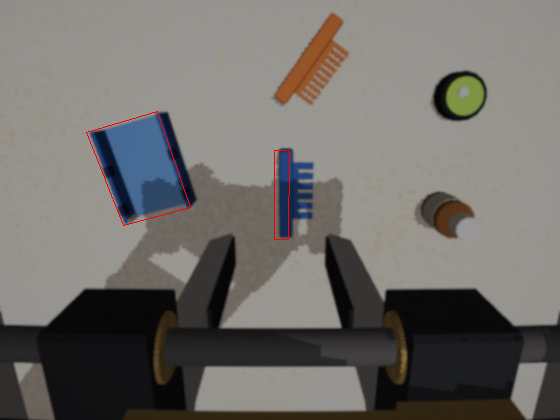

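View pics/t3.png

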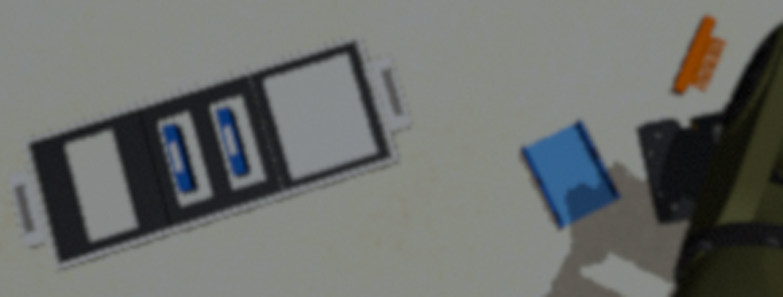

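The top view shows both gates seated in their slots. The wrist view shows the blue comb's spine at (285,195), about 2 mm to −y of my estimate, and the gel tray outline matches at (140,168).

Call:
step_arm(twist=[[0,0,0],[0,0,0],[0,0,0],[0,0,0],[0,0,0],[0,0,0]], dp=[[0,-0.01,-0.3],[0,-0.01,-0.5],[0,-0.01,-0.6],[0,-0.01,-0.64],[0,-0.01,-0.64],[0,-0.01,-0.64]], claw=[0.5,0.5,0.5,0.5,0.5,0.5])

```text
time_s: 15.02
eef_pos: [440.6, -187.3, 7.9]
ee_rot: [0.996, 0.094, 0.001, 0.0]
ft_force: [-0.7, -0.9, 0.8]
finger_gap: 46.9
finger_force: 0.0
```

Call:
step_arm(twist=[[0,0,0],[0,0,0],[0,0,0],[0,0,0],[0,0,0],[0,0,0],[0,0,0],[0,0,0]], dp=[[0,0,0],[0,0,0],[0,0,0],[0,0,0],[0,0,0.1],[0,0,0.3],[0,0,0.64],[0,0,0.64]], claw=[0,0,0,0,0,0,0,0])

```text
time_s: 16.02
eef_pos: [441.6, -188.0, 138.9]
ee_rot: [0.996, 0.093, 0.003, 0.002]
ft_force: [-0.1, -0.5, -0.6]
finger_gap: 11.4
finger_force: 30.0
```

```bash
python3 - <<'E'
from h import *
w=cam("wrist"); cv2.imwrite("pics/w4.png",w["img"][130:420,130:430])
E
```

```text
(no output)
```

View pics/w4.png

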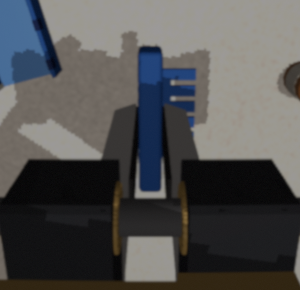

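The comb is held at mid-spine, level and straight, with the teeth on the −y side.

Call:
step_arm(twist=[[0,0,0.018],[0,0,0.018],[0,0,0.018],[0,0,0.018],[0,0,0.018]], dp=[[0,1,0],[0,1,0],[0,1,0],[0,1,0],[0,1,0]], claw=[0,0,0,0,0])

```text
time_s: 16.7
eef_pos: [439.7, 12.9, 134.1]
ee_rot: [0.989, 0.15, -0.001, -0.0]
ft_force: [0.5, -0.6, -0.9]
finger_gap: 11.7
finger_force: 30.0
```

Call:
step_arm(twist=[[0,0,0],[0,0,0],[0,0,0],[0,0,0],[0,0,0]], dp=[[0,1,0],[0,1,0],[0,1,0],[0,1,0],[0,1,0]], claw=[0,0,0,0,0])

```text
time_s: 17.32
eef_pos: [440.3, 211.7, 134.4]
ee_rot: [0.989, 0.149, -0.001, 0.0]
ft_force: [0.6, -1.0, -0.7]
finger_gap: 11.2
finger_force: 30.0
```

Call:
step_arm(twist=[[0,0,0],[0,0,0],[0,0,0],[0,0,0],[0,0,0],[0,0,0],[0,0,0],[0,0,0]], dp=[[-0.044,0.76,0],[-0.044,0.76,0],[-0.044,0.76,0],[-0.044,0.76,0],[-0.044,0.76,-0.3],[-0.044,0.76,-0.5],[-0.044,0.76,-0.595],[-0.044,0.76,-0.607]], claw=[0,0,0,0,0,0,0,0])

```text
time_s: 18.32
eef_pos: [431.9, 363.5, 13.6]
ee_rot: [0.989, 0.149, -0.0, 0.0]
ft_force: [1.0, -0.2, 0.8]
finger_gap: 11.9
finger_force: 30.0
```

Call:
step_arm(twist=[[0,0,0],[0,0,0],[0,0,0],[0,0,0],[0,0,0],[0,0,0],[0,0,0],[0,0,0]], dp=[[0,0,0],[0,0,0],[0,0,0],[0,0,0],[0,0,0],[0,0,0.2],[0,0,0.4],[0,0,0.6]], claw=[0,0,0.3,0.3,0.3,0.3,0.3,0.3])

```text
time_s: 19.32
eef_pos: [431.1, 364.7, 135.0]
ee_rot: [0.989, 0.15, -0.0, 0.0]
ft_force: [0.6, 0.5, -0.4]
finger_gap: 28.4
finger_force: 0.0
```

Call:
step_arm(twist=[[0,0,0.024],[0,0,0.024],[0,0,0.024],[0,0,0.024],[0,0,0.024]], dp=[[0,-1,0],[0,-1,0],[0,-1,0],[0,-1,0],[0,-1,0]], claw=[1,1,1,1,1])

```text
time_s: 19.95
eef_pos: [431.5, 164.7, 133.9]
ee_rot: [0.975, 0.223, 0.0, -0.0]
ft_force: [0.6, 0.1, 0.5]
finger_gap: 74.4
finger_force: 0.0
```

Call:
step_arm(twist=[[0,0,0],[0,0,0],[0,0,0],[0,0,0],[0,0,0]], dp=[[0,-1,0],[0,-1,0],[0,-1,0],[0,-1,0],[0,-1,0]], claw=[1,1,1,1,1])

```text
time_s: 20.58
eef_pos: [431.7, -34.5, 133.6]
ee_rot: [0.975, 0.223, -0.0, -0.0]
ft_force: [-0.3, -1.1, -0.5]
finger_gap: 93.5
finger_force: 0.0
```

Call:
step_arm(twist=[[0,0,0],[0,0,0],[0,0,0],[0,0,0],[0,0,0],[0,0,0],[0,0,0]], dp=[[0.048,-0.165,0],[0.048,-0.165,0],[0.048,-0.165,0],[0.048,-0.165,-0.3],[0.048,-0.165,-0.5],[0.048,-0.165,-0.62],[0.048,-0.165,-0.62]], claw=[1,1,1,1,1,1,1])

```text
time_s: 21.45
eef_pos: [439.9, -66.9, 8.6]
ee_rot: [0.975, 0.224, -0.001, -0.001]
ft_force: [-0.8, 0.1, 0.1]
finger_gap: 93.9
finger_force: 0.0
```

Call:
step_arm(twist=[[0,0,0],[0,0,0],[0,0,0],[0,0,0],[0,0,0],[0,0,0],[0,0,0],[0,0,0]], dp=[[0,0,0],[0,0,0],[0,0,0],[0,0,0],[0,0,0.1],[0,0,0.3],[0,0,0.6],[0,0,0.6]], claw=[0.2,0.2,0.2,0.2,0.2,0.2,0.2,0.2])

```text
time_s: 22.45
eef_pos: [442.7, -68.7, 133.4]
ee_rot: [0.975, 0.224, 0.003, 0.002]
ft_force: [0.7, 0.2, -0.9]
finger_gap: 59.5
finger_force: 30.0
```

```bash
python3 - <<'E'
from h import *
w=cam("wrist"); cv2.imwrite("pics/w5.png",w["img"])
E
```

```text
(no output)
```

View pics/w5.png

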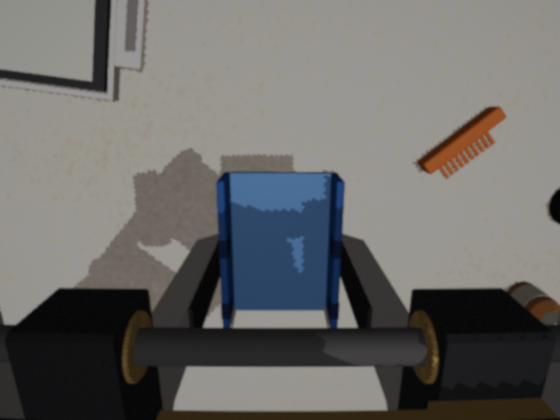

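The tray is held square and centred between the fingers at (280,245), and the orange comb is undisturbed.

Call:
step_arm(twist=[[0,0,-0.024],[0,0,-0.024],[0,0,-0.024],[0,0,-0.024],[0,0,-0.024]], dp=[[0,1,0],[0,1,0],[0,1,0],[0,1,0],[0,1,0]], claw=[0.2,0.2,0.2,0.2,0.2])

```text
time_s: 23.12
eef_pos: [440.3, 131.9, 128.6]
ee_rot: [0.989, 0.15, -0.001, 0.0]
ft_force: [-0.6, -0.6, -0.2]
finger_gap: 59.7
finger_force: 30.0
```

Call:
step_arm(twist=[[0,0,0],[0,0,0],[0,0,0],[0,0,0],[0,0,0],[0,0,0],[0,0,0],[0,0,0]], dp=[[0.272,0.146,0],[0.272,0.146,0],[0.272,0.146,0],[0.272,0.146,-0.3],[0.272,0.146,-0.5],[0.272,0.146,-0.56],[0.272,0.146,-0.568],[0.272,0.146,-0.568]], claw=[0.2,0.2,0.2,0.2,0.2,0.2,0.2,0.2])

```text
time_s: 24.12
eef_pos: [495.9, 160.8, 17.4]
ee_rot: [0.989, 0.149, 0.001, -0.0]
ft_force: [0.6, 0.2, -0.1]
finger_gap: 59.8
finger_force: 30.0
```

Call:
step_arm(twist=[[0,0,0],[0,0,0],[0,0,0],[0,0,0],[0,0,0],[0,0,0],[0,0,0],[0,0,0]], dp=[[0,0,0],[0,0,0],[0,0,0],[0,0,0],[0,0,0.2],[0,0,0.5],[0,-0.3,0.8],[0,-0.7,0.8]], claw=[0.75,0.75,0.75,0.75,0.75,0.75,0.75,0.75])

```text
time_s: 25.12
eef_pos: [496.1, 54.7, 173.4]
ee_rot: [0.989, 0.151, 0.002, 0.0]
ft_force: [1.2, -0.5, -0.4]
finger_gap: 70.9
finger_force: 0.0
```

Call:
step_arm(twist=[[0,0,0],[0,0,0],[0,0,0],[0,0,0]], dp=[[-0.6,-0.3,0.1],[-0.6,-0.3,0.1],[-0.6,-0.3,0.1],[-0.6,-0.3,0.1]], claw=[0.75,0.75,0.75,0.75])

```text
time_s: 25.62
eef_pos: [375.7, -5.0, 190.9]
ee_rot: [0.989, 0.149, 0.001, 0.0]
ft_force: [1.0, -0.1, 0.3]
finger_gap: 70.5
finger_force: 0.0
```

```bash
python3 - <<'E'
from h import *
t=cam("top"); cv2.imwrite("pics/t6.png",cv2.resize(t["img"][120:290,105:400],None,fx=2.7,fy=2.7,interpolation=cv2.INTER_CUBIC))
w=cam("scene"); cv2.imwrite("pics/s6.png",cv2.resize(w["img"][150:290,100:500],None,fx=2,fy=2,interpolation=cv2.INTER_CUBIC))
E
```

```text
(no output)
```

View pics/t6.png

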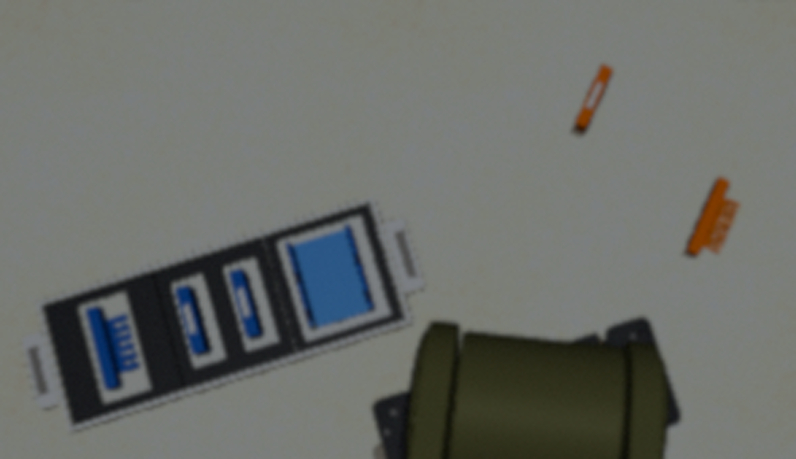

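View pics/s6.png

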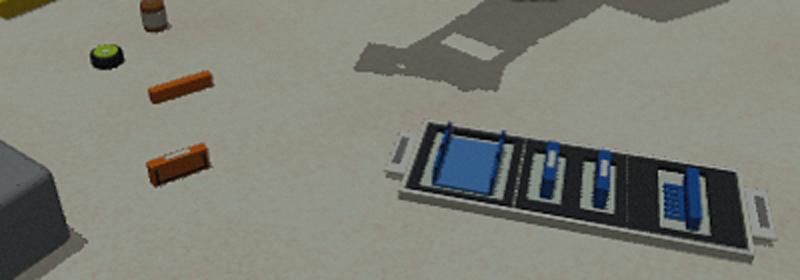

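Both views show all four blue parts seated in their cut-outs and the orange parts untouched. I'll check the offsets numerically by projecting the target silhouettes.

```bash
python3 - <<'E'
from h import *
t=cam("top"); hsv=cv2.cvtColor(t["img"],cv2.COLOR_BGR2HSV); m=cv2.inRange(hsv,(100,100,30),(125,255,255))
m=cv2.morphologyEx(m,cv2.MORPH_CLOSE,np.ones((3,3),np.uint8))
a=np.radians(17.3); R=np.array([[np.cos(a),np.sin(a)],[-np.sin(a),np.cos(a)]])
for k in cv2.findContours(m,0,1)[0]:
    x,y,w,h=cv2.boundingRect(k)
    if cv2.contourArea(k)>20 and 115<x<265 and 190<y<285:
        r=rect(t,k,18); print(r,[np.round(R@(r[:2]-b),1) for b in ((432.8,359.8),(456.5,284.5),(471.4,236.9),(495.3,161))])
s=sensors.read_state(); print(s["time_s"],np.abs(s["qd"]).max())
E
```

```text
[434.8 356.6  74.8  32.1  16.8] [array([ 1. , -3.6]), array([ 0.7, 75.3]), array([  0.7, 125.2]), array([  0.4, 204.7])]
[456.5 286.8  62.6  15.5  16.8] [array([  0.9, -76.7]), array([0.7, 2.2]), array([ 0.6, 52.1]), array([  0.4, 131.6])]
[471.3 238.5  62.   13.4  17.1] [array([   0.7, -127.3]), array([  0.5, -48.3]), array([0.4, 1.6]), array([ 0.1, 81.1])]
[494.2 162.   79.4  59.7  17. ] [array([-2.000e-01, -2.071e+02]), array([  -0.4, -128.2]), array([ -0.5, -78.3]), array([-0.8,  1.3])]
25.775 0.004592757527231036
```

All four parts are within about 4 mm of target, well inside tolerance.

```bash
python3 -c "
from rig import sign_off
print(sign_off())"
```

```text
the job is handed in; nothing more can be done
None
```

The blue kit is packed and handed in at about 26 s: the last camera check showed the gel tray, comb and both gates in their cut-outs within about 4 mm, and the orange parts left where they lay; the sign-off returned no verdict.

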